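# Unlock the tin tray and hold up the fullest salt tin

## Task

Slide the wooden grip of the tray's transport lock all the way to its end stop so that the three salt tins are free, then compare the tins by lifting them off the tray. Put the lighter two back upright where they stood, and finish holding the heaviest up off the tray in the gripper, upright and still, with its base clearly above the lids of the other tins; do not let go of it. Leave the lock open and the egg cups, jar, mug, egg timer and spoon undisturbed.

Things in the scene. Friction and masses are not known exactly. Their poses are not given: they have to be found in the camera images.
- tray: Fixed aluminium tray, cork-lined; floor 6 mm thick, rim 14 mm high. Origin: at table height under the middle of the tin row; x away from the robot, y along the row, z up. It spans x -115 to 70, y -200 to 200 mm. The tins stand at x 0, y -118, 0, 118 mm (each within 5 mm). Behind them a fixed black guide bar at x 44 to 61 mm runs along y, top 118 mm above the table; the lock slides on it.
- lock (a joint): Steel comb sliding along the guide bar, m: 0 locked, 0.055 end stop (open). Slides towards tray -y, 2 N friction, stays where left. Its top is 126 mm above the table. Three tongues 18 mm wide reach forward to tray x +22 mm, 120 to 125 mm high: locked, each lies over the rear of a tin lid (116 mm high) and stops lifting; open, each lies 55 mm from its tin's axis along -y.
- lock_grip (a point): In the upright wooden tab on the lock, 24 mm (tray x) by 14 mm (tray y), rising from the comb to 171 mm above the table. This point is on its centre line, 152 mm above the table, at tray x 52, y -210 mm when locked; it moves with the lock. Pinch it from above across the 14 mm, or push it along tray -y.
- tin_a_mid (a point): Centre (half-way up, on the axis) of one of three identical closed cylindrical steel tins, 64 mm across and 110 mm high, flat lid; z up. It stands on the tray floor, so this point is then 61 mm above the table. The tins weigh 0.15 to 0.65 kg; one of them, in any place of the row, is at least 0.2 kg heavier than each of the other two, to be told only by lifting.
- tin_b_mid (a point): Centre (half-way up, on the axis) of one of three identical closed cylindrical steel tins, 64 mm across and 110 mm high, flat lid; z up. It stands on the tray floor, so this point is then 61 mm above the table. The tins weigh 0.15 to 0.65 kg; one of them, in any place of the row, is at least 0.2 kg heavier than each of the other two, to be told only by lifting.
- tin_c_mid (a point): Centre (half-way up, on the axis) of one of three identical closed cylindrical steel tins, 64 mm across and 110 mm high, flat lid; z up. It stands on the tray floor, so this point is then 61 mm above the table. The tins weigh 0.15 to 0.65 kg; one of them, in any place of the row, is at least 0.2 kg heavier than each of the other two, to be told only by lifting.
- eggcup_1: Underside centre of a turned ash egg cup, 47 mm across and 60 mm high, standing loose on the front strip of the tray; a bystander.
- eggcup_2: Underside centre of a turned ash egg cup, 47 mm across and 60 mm high, standing loose on the front strip of the tray; a bystander.
- jar: Underside centre of a glass storage jar with clip lid, 100 mm across, 150 mm high, loose, to the robot's right; a bystander.
- mug: Underside centre of a white mug, 82 mm across, 92 mm high, loose, to the robot's left; a bystander.
- timer: Underside centre of a white egg-shaped kitchen timer, 59 mm across, 64 mm high, loose, beyond the tray; a bystander.
- spoon: Spoon 170 mm long with a wooden handle, lying loose beyond the tray; a bystander.
There are look-alikes about, which are no part of the job. What is shaped like the part that bears tin_a_mid but red is not meant.

How it is judged:
By the outcome, as a careful person would: the job done as asked, in the order asked, and still so for the second after the job is handed in, while the arm keeps its last pose, push and grip.
It also fails if it takes over 72 s, if anything falls off the work surface, if the arm or the gripper's body presses on something with over 40 N, if the wrist force passes 120 N, or if a joint passes its speed limit or range.

## Robot

A 6-joint arm with a two-finger parallel gripper is mounted at the origin on the work surface. World frame = base frame: x ahead of the robot, y to its left, z up, the work surface at z = 0. Lengths are in m, angles in rad, forces in N, time in s.
With the tool pointing down it reaches from about 0.25 to 0.775 m from the base axis. Payload 4 kg.
Tool frame: the origin (TCP) lies on the centre line of the jaws, within the pads' length; the fingertips stand 8 mm ahead of it and the grasp point (between the pads) lies 11 mm behind it; z points along the fingers, y is the direction in which the jaws open and shut (so a half turn about z gives the same grasp; the last joint's range is limited). The gripper opens to 94 mm and grips with 3 to 60 N. Pads are 16 mm wide; open, the fingers measure 119 mm over their backs; the gripper's body (75 mm by 177 mm) begins 78 mm behind the grasp point.
Start: joints at [1.237, 0.087, 1.371, -0, 1.684, -0.103], TCP at [0.126, 0.535, 0.214] pointing down, gripper open.
Joint ranges: [-3.1, 3.1], [-0.76, 2.03], [0.27, 2.55], [-1.08, 4.22], [0.17, 2.65], [-2.57, 2.57]. Speed limits (rad/s): [2.79, 2.79, 3.14, 3.14, 3.14, 3.14].

## Interface

Orientations are given as [roll, pitch, yaw] about the fixed x, y, z axes, in that order (R = Rz(yaw) Ry(pitch) Rx(roll)).
In Python, from bench import * gives the robot as it stands.
- The arm moves only by the tool step_arm, never from a script. Its argument "steps" is a list of rows, each an object of numbers: "jaw": the opening, from 0 (shut) to 1 (fully open); "tx", "ty", "tz": the shift along the tool's x, y, z in m; "ax", "ay", "az": the turn, a rotation vector about the tool's x, y, z in rad. In form: [{"jaw": .., "tx": .., "ty": .., "tz": .., "ax": .., "ay": .., "az": ..}, ...]. A call has 1 to 8 rows; each row is the pose to reach, as a shift and turn from the pose measured when the call began, along the tool's axes at that moment; what a row does not reach only later rows make up. A row lasts 1/10 s, in which the tool goes at most 50 mm and 8.59 degrees, less where a joint would pass 70% of its speed; a pose out of reach is approached as far as the arm can. A call with a gripper value outside its range is refused whole. The fingers move at their own pace and stop on an object; the grip force is fixed at half the most. Time passes only in rows, so rows that repeat a pose let the fingers close. It gives the time, the measured TCP pose, the force and the opening at its end, in the units of the state.
- get_obs(): the state, without advancing time (a new reading comes with each control period).
- snapshot(name): name is "side" or "top" or "wrist"; returns (picture, depth): 420x560x3 uint8, red, green, blue; 420x560 float32, m along the optical axis (not along the pixel's ray), 0 where there is no reading.
- camera_model(name): a dict with "intrinsics" (3x3 intrinsics, pixels), "k1" (the pictures are not rectified: a ray, as slopes to the right and down, at radius r is drawn at 1 + k1 r^2 times it, then the intrinsics apply), "origin" and "orientation" of the camera in the world. Camera axes: x right, y down, z forward; pixel columns grow to the right and rows downward; lengths in m; the calibration is good to about 2 mm. A picture is of the moment at which its call begins: read the wrist's pose just before it. camera_model takes no time and is no camera call; for the wrist camera it gives the pose at the moment of the call.
- close_job(): hands the job in, once; it reports no verdict.
Trained networks look in the newest picture that a camera, given by its name, has taken for a name from the list of things; names that differ only in an ending like _2 or _b are one class to them, and where a whole thing is asked for, a point or a joint stands for the part that bears it (a point fixed in the world has none). Each returns a list of dicts, best first, with "confidence" (0 to 1); they miss things now and then, are a little off and sometimes report something else, mostly with a low value. They report only what shows in the picture. A call takes as long as a camera call. They do not tell look-alikes from the thing itself.
- silhouettes(camera, query): "pixels" (420x560 bool, what is visible of it) and "rect" ([left, top, right, bottom] in pixels, round what is visible of it).
The state is a dict: "time": time; "joint_positions": joint angles; "qvel": joint speeds; "joint_torque": joint torques, N m; "tool_pos": TCP position; "ee_rot": TCP orientation; "wrist_force": force on the tool from outside, world axes, zero at the start; "wrist_torque": the same for the moment, N m; "width": finger opening in m.
Only numpy, scipy, OpenCV 4.12 (cv2) and the standard library are available. Lean on these libraries where they do the work, as an engineer would, in place of code of your own. Each camera call takes 0.05 s, during which the arm holds its last target. There are 200 camera calls.

## Working session

There is one attempt and no reset: what is moved stays moved. The work goes in short steps, Python scripts to look and compute and a tool call to move; the robot and the scene stay as the last step left them, time stands still between calls to the robot, and variables do not carry over. Pictures are saved under pics/ and viewed, about 8 in all and at most 12, crops included, and the job is handed in when it is done.

Besides the shell and the picture viewer there is one more tool, called after "Request:" as name(argument=value, ...), one argument or row to a line, values as JSON. step_arm: Moves the arm, as the interface text tells. Its arguments: {"type":"object","properties":{"steps":{"type":"array"}},"required":["steps"]}

```bash
mkdir -p pics; cat > h.py <<'E'
from bench import *
import numpy as np, cv2
def world(cam,u,v,d):
    "pixels+depth -> world points"
    m=camera_model(cam); K=np.array(m["intrinsics"]); k=m["k1"]
    x=(np.asarray(u)-K[0,2])/K[0,0]; y=(np.asarray(v)-K[1,2])/K[1,1]
    rd=np.hypot(x,y); r=rd.copy()
    for _ in range(20): r=rd/(1+k*r*r)
    s=1/(1+k*r*r); P=np.stack([x*s*d,y*s*d,d],-1)
    R=np.array(m["orientation"])
    if R.shape!=(3,3):
        from scipy.spatial.transform import Rotation as Ro
        R=Ro.from_euler("xyz",R).as_matrix()
    return P@R.T+np.array(m["origin"])
def cloud(cam,d):
    v,u=np.mgrid[0:d.shape[0],0:d.shape[1]]
    return world(cam,u.astype(float),v.astype(float),d)
def save(n,p): cv2.imwrite(f"pics/{n}.png",p[:,:,::-1])
E
python3 - <<'E'
from h import *
o=get_obs(); print({k:np.round(v,3).tolist() for k,v in o.items()})
for c in ("top","side"):
    p,d=snapshot(c); save(c,p); W=cloud(c,d); np.save(c,W); print(c,camera_model(c)["origin"])
    for q in ("tin_a_mid","lock_grip","lock","tray","eggcup_1","jar","mug","timer","spoon"):
        for s in silhouettes(c,q):
            m=s["pixels"]&(d>0)
            if m.sum()<5: continue
            w=W[m]; print(q,round(s["confidence"],2),np.round(s["rect"]).astype(int),"med",np.round(np.median(w,0),3),"lo",np.round(np.percentile(w,3,0),3),"hi",np.round(np.percentile(w,97,0),3), p[m].mean(0).astype(int))
a=[cv2.imread(f"pics/{c}.png") for c in("top","side")]
cv2.imwrite("pics/both.png",cv2.resize(np.vstack(a),None,fx=.71,fy=.71))
E
```

```text
{'time': 0.0, 'joint_positions': [1.237, 0.088, 1.372, -0.0, 1.684, -0.103], 'qvel': [0.001, 0.0, 0.001, -0.001, -0.0, 0.001], 'joint_torque': [-0.0, -34.016, -30.244, 0.072, 0.033, -0.0], 'tool_pos': [0.126, 0.535, 0.212], 'ee_rot': [-3.139, -0.0, 2.911], 'wrist_force': [-0.513, -0.411, -0.004], 'wrist_torque': [0.004, -0.011, -0.043], 'width': 0.094}
top [ 4.55955080e-01 -9.70761794e-04  1.84440562e+00]
tin_a_mid 0.87 [169 233 195 254] med [0.494 0.278 0.11 ] lo [0.468 0.255 0.023] hi [0.521 0.31  0.118] [213 181 185]
tin_a_mid 0.71 [217 224 237 242] med [0.52  0.128 0.117] lo [0.495 0.1   0.043] hi [0.545 0.158 0.125] [223 227 228]
tin_a_mid 0.59 [257 176 279 196] med [ 0.676 -0.004  0.109] lo [ 0.65  -0.031  0.019] hi [0.709 0.024 0.117] [219 183 187]
lock_grip 0.76 [204 205 331 228] med [0.582 0.002 0.126] lo [ 0.556 -0.19   0.118] hi [0.602 0.188 0.17 ] [211 216 214]
lock 0.66 [202 200 328 228] med [0.582 0.006 0.125] lo [ 0.556 -0.193  0.118] hi [0.602 0.19  0.17 ] [209 214 211]
tray 0.91 [200 203 330 271] med [0.501 0.009 0.008] lo [ 0.418 -0.181 -0.002] hi [0.595 0.203 0.129
[... 2323 characters left out ...]
42]
jar 0.63 [317 320 373 410] med [ 0.502 -0.501  0.129] lo [ 0.469 -0.522  0.013] hi [ 0.553 -0.442  0.151] [120 128 127]
mug 0.56 [220 152 240 179] med [0.553 0.461 0.069] lo [0.514 0.446 0.022] hi [0.589 0.528 0.092] [138 137 135]
timer 0.7 [356 243 377 264] med [ 0.762 -0.155  0.041] lo [ 0.745 -0.169  0.002] hi [ 0.791 -0.125  0.063] [165 169 167]
timer 0.66 [208 181 325 308] med [ 0.507 -0.096  0.008] lo [ 0.418 -0.199  0.002] hi [0.609 0.2   0.143] [143 126 109]
timer 0.66 [290 216 344 223] med [0.7   0.09  0.011] lo [0.669 0.05  0.003] hi [0.806 0.135 0.021] [154 143 127]
spoon 0.52 [291 215 347 226] med [0.7   0.087 0.01 ] lo [0.669 0.05  0.003] hi [0.805 0.135 0.021] [156 144 127]
```

View pics/both.png

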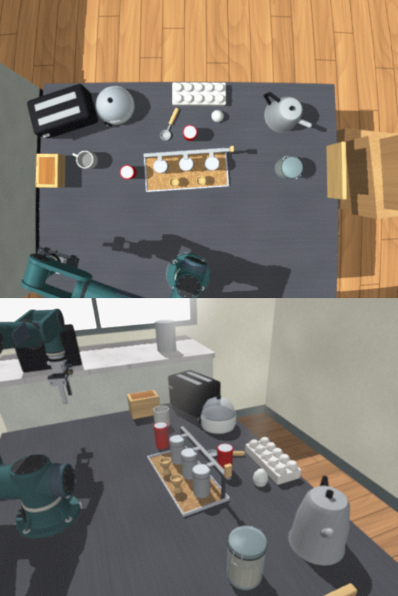

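```bash
python3 - <<'E'
from h import *
for c in("top","side"):
    W=np.load(c+".npy").reshape(-1,3)
    x,y,z=W.T; box=(x>.42)&(x<.66)&(y>-.3)&(y<.24)
    g=W[box&(z>.135)&(z<.18)]; print(c,"grip n",len(g),np.round(g.min(0),3),np.round(g.max(0),3),"top",np.round(np.median(g[g[:,2]>.163],0),3))
    l=W[box&(z>.1075)&(z<.1185)&(x<.58)]
    n,lab,st,ce=cv2.connectedComponentsWithStats((lambda M:(M))(np.histogram2d(l[:,0],l[:,1],bins=[40,90],range=[[.44,.6],[-.2,.2]])[0].clip(0,1).astype(np.uint8)))
    for yc in (.125,.01,-.11):
        q=l[abs(l[:,1]-yc)<.05]
        if len(q)>3: print("lid",yc,len(q),np.round(q.min(0),3),np.round(q.max(0),3),np.round(np.median(q,0),3))
    b=W[box&(z>.122)&(z<.131)&(x>.57)]; 
    if len(b)>5: print("bar fit",np.round(np.polyfit(b[:,1],b[:,0],1),4))
    if c=="top":
        f=W[box&(z>.002)&(z<.022)]
        h=cv2.minAreaRect(f[:,:2].astype(np.float32)*1000); print(h)
p=cv2.imread("pics/top.png"); cv2.imwrite("pics/c.png",cv2.resize(p[190:280,190:345],None,fx=5,fy=5,interpolation=2))
E
```

```text
top grip n 52 [ 0.565 -0.201  0.135] [0.611 0.189 0.179] top [ 0.598 -0.193  0.172]
lid 0.125 194 [0.491 0.08  0.108] [0.579 0.171 0.118] [0.524 0.129 0.115]
lid 0.01 208 [ 0.501 -0.027  0.108] [0.58  0.058 0.118] [0.534 0.014 0.115]
lid -0.11 200 [ 0.505 -0.138  0.108] [ 0.579 -0.076  0.118] [ 0.534 -0.105  0.115]
bar fit [-0.0611  0.5841]
((540.5653686523438, -30.239227294921875), (239.13816833496094, 539.5941772460938), 0.06457001715898514)
side grip n 171 [ 0.587 -0.205  0.136] [ 0.613 -0.186  0.174] top [ 0.599 -0.197  0.171]
lid 0.125 251 [0.491 0.076 0.108] [0.575 0.174 0.118] [0.524 0.119 0.116]
lid 0.01 292 [ 0.502 -0.03   0.108] [0.58  0.059 0.118] [0.534 0.002 0.116]
lid -0.11 325 [ 0.505 -0.142  0.108] [ 0.568 -0.075  0.118] [ 0.534 -0.116  0.116]
bar fit [-0.0601  0.5844]
```

View pics/c.png

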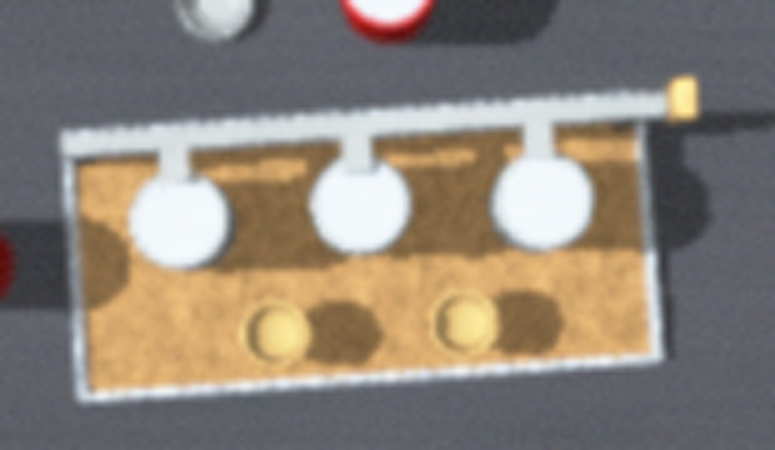

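```bash
cat >> h.py <<'E'
from scipy.spatial.transform import Rotation as Ro
O=np.array([.5335,.012,0]); TH=.06
def tray(x,y,z): return O+Ro.from_euler("z",TH).apply([x,y,z])
def go(t,yaw=np.pi+TH):
    "print shift and turn to world TCP t"
    o=get_obs(); R=Ro.from_euler("xyz",o["ee_rot"]); G=Ro.from_euler("xyz",[np.pi,0,yaw])
    print("t",round(float(o["time"]),2),"pos",np.round(o["tool_pos"],4),"rot",np.round(o["ee_rot"],3),"F",np.round(o["wrist_force"],2),"w",round(float(o["width"]),4))
    print("target",np.round(t,4),"shift",np.round(R.inv().apply(t-np.array(o["tool_pos"])),4),"turn",np.round((R.inv()*G).as_rotvec(),3))
E
python3 - <<'E'
from h import *
go(tray(.052,-.210,.25))
E
```

```text
t 1.0 pos [0.1258 0.5354 0.2135] rot [ 3.142 -0.     2.911] F [ 0.09 -0.46 -0.76] w 0.0943
target [ 0.598  -0.1945  0.25  ] shift [-0.6266 -0.6025 -0.0365] turn [ 0.     0.    -0.291]
```

Request:
step_arm(
  steps=[
    {"jaw": 1, "tx": -0.627, "ty": -0.602, "tz": -0.05, "az": -0.291},
    {"jaw": 1, "tx": -0.627, "ty": -0.602, "tz": -0.05, "az": -0.291},
    {"jaw": 1, "tx": -0.627, "ty": -0.602, "tz": -0.05, "az": -0.291},
    {"jaw": 1, "tx": -0.627, "ty": -0.602, "tz": -0.05, "az": -0.291},
    {"jaw": 1, "tx": -0.627, "ty": -0.602, "tz": -0.05, "az": -0.291},
    {"jaw": 1, "tx": -0.627, "ty": -0.602, "tz": -0.05, "az": -0.291},
    {"jaw": 1, "tx": -0.627, "ty": -0.602, "tz": -0.05, "az": -0.291},
    {"jaw": 1, "tx": -0.627, "ty": -0.602, "tz": -0.05, "az": -0.291},
  ],
)

```text
invalid input
```

```bash
python3 - <<'E'
from h import *
go(tray(.052,-.210,.25))
E
```

```text
t 1.0 pos [0.1258 0.5354 0.2135] rot [ 3.142 -0.     2.911] F [ 0.09 -0.46 -0.76] w 0.0943
target [ 0.598  -0.1945  0.25  ] shift [-0.6266 -0.6025 -0.0365] turn [ 0.     0.    -0.291]
```

Request:
step_arm(
  steps=[
    {"jaw": 1, "tx": -0.627, "ty": -0.602, "tz": -0.05, "ax": 0, "ay": 0, "az": -0.291},
    {"jaw": 1, "tx": -0.627, "ty": -0.602, "tz": -0.05, "ax": 0, "ay": 0, "az": -0.291},
    {"jaw": 1, "tx": -0.627, "ty": -0.602, "tz": -0.05, "ax": 0, "ay": 0, "az": -0.291},
    {"jaw": 1, "tx": -0.627, "ty": -0.602, "tz": -0.05, "ax": 0, "ay": 0, "az": -0.291},
    {"jaw": 1, "tx": -0.627, "ty": -0.602, "tz": -0.05, "ax": 0, "ay": 0, "az": -0.291},
    {"jaw": 1, "tx": -0.627, "ty": -0.602, "tz": -0.05, "ax": 0, "ay": 0, "az": -0.291},
    {"jaw": 1, "tx": -0.627, "ty": -0.602, "tz": -0.05, "ax": 0, "ay": 0, "az": -0.291},
    {"jaw": 1, "tx": -0.627, "ty": -0.602, "tz": -0.05, "ax": 0, "ay": 0, "az": -0.291},
  ],
)

```text
time: 1.8
tool_pos: [0.3417, 0.2017, 0.2368]
ee_rot: [3.141, 0.001, -3.081]
wrist_force: [0.8, -0.4, -0.5]
width: 0.0943
```

```bash
python3 - <<'E'
from h import *
go(tray(.052,-.210,.25))
E
```

```text
t 1.8 pos [0.3417 0.2017 0.2368] rot [ 3.141e+00  1.000e-03 -3.081e+00] F [ 0.77 -0.36 -0.46] w 0.0943
target [ 0.598  -0.1945  0.25  ] shift [-0.2319 -0.411  -0.0132] turn [0.001 0.001 0.001]
```

Request:
step_arm(
  steps=[
    {"jaw": 1, "tx": -0.232, "ty": -0.411, "tz": -0.013, "ax": 0, "ay": 0, "az": 0},
    {"jaw": 1, "tx": -0.232, "ty": -0.411, "tz": -0.013, "ax": 0, "ay": 0, "az": 0},
    {"jaw": 1, "tx": -0.232, "ty": -0.411, "tz": -0.013, "ax": 0, "ay": 0, "az": 0},
    {"jaw": 1, "tx": -0.232, "ty": -0.411, "tz": -0.013, "ax": 0, "ay": 0, "az": 0},
    {"jaw": 1, "tx": -0.232, "ty": -0.411, "tz": -0.013, "ax": 0, "ay": 0, "az": 0},
    {"jaw": 1, "tx": -0.232, "ty": -0.411, "tz": -0.013, "ax": 0, "ay": 0, "az": 0},
    {"jaw": 1, "tx": -0.232, "ty": -0.411, "tz": -0.013, "ax": 0, "ay": 0, "az": 0},
    {"jaw": 1, "tx": -0.232, "ty": -0.411, "tz": -0.013, "ax": 0, "ay": 0, "az": 0},
  ],
)

```text
time: 2.6
tool_pos: [0.5588, -0.1344, 0.2479]
ee_rot: [3.141, 0.002, -3.081]
wrist_force: [0.4, 0.4, 0.3]
width: 0.0941
```

```bash
python3 - <<'E'
from h import *
go(tray(.052,-.210,.25))
p,d=snapshot("wrist"); save("w1",p); W=cloud("wrist",d).reshape(-1,3)
x,y,z=W.T; g=W[(z>.15)&(z<.18)&(d.ravel()>0)]
print(len(g),np.round(np.percentile(g,2,0),3),np.round(np.percentile(g,98,0),3))
for yc in (.13,.012,-.106):
    q=W[(abs(z-.116)<.003)&(abs(y-yc)<.045)&(x>.48)&(x<.572)]
    if len(q)>20: print(yc,len(q),np.round(np.percentile(q,1,0),4),np.round(np.percentile(q,99,0),4))
E
```

```text
t 2.6 pos [ 0.5588 -0.1344  0.2479] rot [ 3.141e+00  2.000e-03 -3.081e+00] F [0.38 0.41 0.28] w 0.0941
target [ 0.598  -0.1945  0.25  ] shift [-0.0355 -0.0624 -0.0021] turn [0.001 0.002 0.   ]
440 [ 0.589 -0.206  0.151] [ 0.612 -0.194  0.17 ]
0.13 342 [0.5018 0.0955 0.113 ] [0.5711 0.1716 0.1188]
0.012 903 [ 0.5106 -0.0244  0.113 ] [0.5638 0.0292 0.1168]
-0.106 1773 [ 0.5112 -0.1438  0.113 ] [ 0.5646 -0.0873  0.1157]
```

View pics/w1.png

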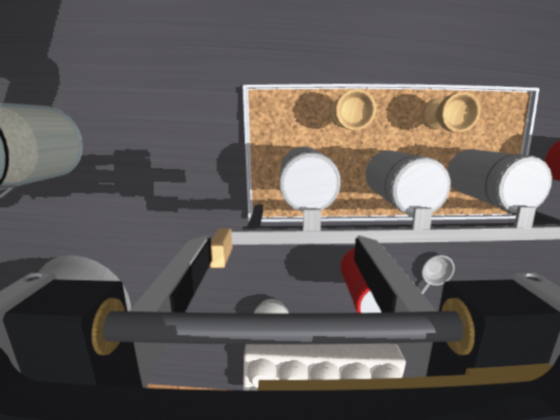

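```bash
python3 - <<'E'
from h import *
go(tray(.052,-.210,.20))
M=camera_model("wrist"); p,d=snapshot("wrist"); W=cloud("wrist",d).reshape(-1,3); print(np.round(np.array(M["origin"])-camera_model("wrist")["origin"],4))
x,y,z=W.T; g=W[(z>.15)&(z<.18)&(d.ravel()>0)]
print(len(g),np.round(np.percentile(g,2,0),3),np.round(np.percentile(g,98,0),3))
for s in silhouettes("wrist","tin_a_mid"):
    m=s["pixels"].ravel()&(abs(z-.116)<.004); q=W[m]
    if len(q)>50:
        c,r=cv2.minEnclosingCircle(q[:,:2].astype(np.float32)*1000); print(round(s["confidence"],2),len(q),np.round(c,1),round(r,1),np.round(np.percentile(q,1,0),4),np.round(np.percentile(q,99,0),4))
E
```

```text
t 2.65 pos [ 0.5618 -0.1411  0.2452] rot [-3.138e+00  1.000e-03 -3.087e+00] F [ 2.9  -3.62  0.13] w 0.0942
target [ 0.598  -0.1945  0.2   ] shift [-0.0332 -0.0551  0.0455] turn [-0.004  0.001 -0.006]
[ 0.0016 -0.003   0.    ]
546 [ 0.584 -0.197  0.152] [ 0.607 -0.183  0.171]
0.84 2420 [516.6 101.7] 63.0 [0.4903 0.1015 0.1124] [0.5482 0.1611 0.1187]
```

Request:
step_arm(
  steps=[
    {"jaw": 1, "tx": -0.034, "ty": -0.052, "tz": 0.03, "ax": 0, "ay": 0, "az": 0},
    {"jaw": 1, "tx": -0.034, "ty": -0.052, "tz": 0.03, "ax": 0, "ay": 0, "az": 0},
    {"jaw": 1, "tx": -0.034, "ty": -0.052, "tz": 0.03, "ax": 0, "ay": 0, "az": 0},
    {"jaw": 1, "tx": -0.034, "ty": -0.052, "tz": 0.03, "ax": 0, "ay": 0, "az": 0},
  ],
)

```text
time: 3.15
tool_pos: [0.5949, -0.1833, 0.2159]
ee_rot: [3.139, -0.002, -3.084]
wrist_force: [-0.0, 0.5, -0.1]
width: 0.094
```

```bash
python3 - <<'E'
from h import *
p,d=snapshot("wrist"); W=cloud("wrist",d).reshape(-1,3); np.save("w2",W); save("w2",p)
x,y,z=W.T; g=W[(z>.155)&(z<.18)&(d.ravel()>0)]
print(len(g),np.round(np.percentile(g,2,0),4),np.round(np.percentile(g,98,0),4))
for yc in (.13,.012,-.106):
    q=W[(abs(z-.116)<.003)&(abs(y-yc)<.05)&(x>.47)&(x<.585)]
    if len(q)>20: print(yc,len(q),np.round(np.percentile(q,1,0),4),np.round(np.percentile(q,99,0),4))
go(tray(.052,-.210,.141))
E
```

```text
607 [ 0.5863 -0.2007  0.1566] [ 0.609  -0.1871  0.1732]
0.13 36 [0.5703 0.0807 0.114 ] [0.5729 0.0957 0.1189]
0.012 3330 [ 0.504  -0.025   0.1134] [0.5797 0.0497 0.1186]
-0.106 3765 [ 0.5067 -0.1382  0.1136] [ 0.5831 -0.0692  0.1186]
t 3.2 pos [ 0.5951 -0.1832  0.2169] rot [ 3.14  -0.    -3.084] F [ 0.74 -0.1  -0.2 ] w 0.0936
target [ 0.598  -0.1945  0.141 ] shift [-0.0023 -0.0116  0.0758] turn [ 0.002 -0.    -0.002]
```

Request:
step_arm(
  steps=[
    {"jaw": 1, "tx": -0.003, "ty": -0.011, "tz": 0.03, "ax": 0, "ay": 0, "az": 0},
    {"jaw": 1, "tx": -0.003, "ty": -0.011, "tz": 0.055, "ax": 0, "ay": 0, "az": 0},
    {"jaw": 0.4, "tx": -0.003, "ty": -0.011, "tz": 0.075, "ax": 0, "ay": 0, "az": 0},
    {"jaw": 0, "tx": -0.003, "ty": -0.011, "tz": 0.075, "ax": 0, "ay": 0, "az": 0},
    {"jaw": 0, "tx": -0.003, "ty": -0.011, "tz": 0.075, "ax": 0, "ay": 0, "az": 0},
    {"jaw": 0, "tx": -0.003, "ty": -0.011, "tz": 0.075, "ax": 0, "ay": 0, "az": 0},
    {"jaw": 0, "tx": -0.003, "ty": -0.011, "tz": 0.075, "ax": 0, "ay": 0, "az": 0},
    {"jaw": 0, "tx": -0.003, "ty": -0.011, "tz": 0.075, "ax": 0, "ay": 0, "az": 0},
  ],
)

```text
time: 4.0
tool_pos: [0.5993, -0.194, 0.1434]
ee_rot: [3.141, 0.002, -3.083]
wrist_force: [-0.9, -0.2, -0.7]
width: 0.0496
```

Request:
step_arm(
  steps=[
    {"jaw": 0, "tx": 0, "ty": 0, "tz": 0.002, "ax": 0, "ay": 0, "az": 0},
    {"jaw": 0, "tx": 0, "ty": 0, "tz": 0.002, "ax": 0, "ay": 0, "az": 0},
    {"jaw": 0, "tx": 0, "ty": 0, "tz": 0.002, "ax": 0, "ay": 0, "az": 0},
    {"jaw": 0, "tx": 0, "ty": 0, "tz": 0.002, "ax": 0, "ay": 0, "az": 0},
    {"jaw": 0, "tx": 0, "ty": 0, "tz": 0.002, "ax": 0, "ay": 0, "az": 0},
    {"jaw": 0, "tx": 0, "ty": 0, "tz": 0.002, "ax": 0, "ay": 0, "az": 0},
  ],
)

```text
time: 4.6
tool_pos: [0.5993, -0.1938, 0.1412]
ee_rot: [3.141, 0.001, -3.083]
wrist_force: [0.7, 1.0, -0.3]
width: 0.014
```

Pinched at 14 mm. Slide.

Request:
step_arm(
  steps=[
    {"jaw": 0, "tx": 0, "ty": -0.015, "tz": 0, "ax": 0, "ay": 0, "az": 0},
    {"jaw": 0, "tx": 0, "ty": -0.03, "tz": 0, "ax": 0, "ay": 0, "az": 0},
    {"jaw": 0, "tx": 0, "ty": -0.043, "tz": 0, "ax": 0, "ay": 0, "az": 0},
    {"jaw": 0, "tx": 0, "ty": -0.052, "tz": 0, "ax": 0, "ay": 0, "az": 0},
    {"jaw": 0, "tx": 0, "ty": -0.056, "tz": 0, "ax": 0, "ay": 0, "az": 0},
    {"jaw": 0, "tx": 0, "ty": -0.057, "tz": 0, "ax": 0, "ay": 0, "az": 0},
    {"jaw": 0, "tx": 0, "ty": -0.057, "tz": 0, "ax": 0, "ay": 0, "az": 0},
  ],
)

```text
time: 5.3
tool_pos: [0.6029, -0.2467, 0.1412]
ee_rot: [3.132, 0.001, -3.08]
wrist_force: [0.5, 13.4, 2.0]
width: 0.0144
```

Request:
step_arm(
  steps=[
    {"jaw": 0, "tx": 0, "ty": -0.004, "tz": 0, "ax": 0, "ay": 0, "az": 0},
    {"jaw": 0, "tx": 0, "ty": -0.006, "tz": 0, "ax": 0, "ay": 0, "az": 0},
    {"jaw": 0, "tx": 0, "ty": -0.006, "tz": 0, "ax": 0, "ay": 0, "az": 0},
  ],
)

```text
time: 5.6
tool_pos: [0.603, -0.2466, 0.1411]
ee_rot: [3.12, -0.0, -3.077]
wrist_force: [-1.2, 17.8, 3.0]
width: 0.0144
```

```bash
python3 - <<'E'
from h import *
go(tray(.052,-.265,.141))
E
```

```text
t 5.6 pos [ 0.603  -0.2466  0.1411] rot [ 3.12  -0.    -3.077] F [-1.23 17.79  3.03] w 0.0144
target [ 0.6013 -0.2494  0.141 ] shift [ 0.0019 -0.0027  0.    ] turn [ 0.022 -0.     0.005]
```

Request:
step_arm(
  steps=[
    {"jaw": 1, "tx": 0, "ty": -0.003, "tz": 0, "ax": 0, "ay": 0, "az": 0},
    {"jaw": 1, "tx": 0, "ty": -0.003, "tz": 0, "ax": 0, "ay": 0, "az": 0},
    {"jaw": 1, "tx": 0, "ty": -0.003, "tz": 0, "ax": 0, "ay": 0, "az": 0},
    {"jaw": 1, "tx": 0, "ty": 0, "tz": -0.02, "ax": 0.022, "ay": 0, "az": 0},
    {"jaw": 1, "tx": 0, "ty": 0, "tz": -0.05, "ax": 0.022, "ay": 0, "az": 0},
    {"jaw": 1, "tx": 0, "ty": 0, "tz": -0.09, "ax": 0.022, "ay": 0, "az": 0},
    {"jaw": 1, "tx": 0, "ty": 0, "tz": -0.09, "ax": 0.022, "ay": 0, "az": 0},
    {"jaw": 1, "tx": 0, "ty": 0, "tz": -0.09, "ax": 0.022, "ay": 0, "az": 0},
  ],
)

```text
time: 6.4
tool_pos: [0.6038, -0.2493, 0.2343]
ee_rot: [-3.138, 0.004, -3.078]
wrist_force: [0.2, -0.4, -0.2]
width: 0.075
```

```bash
python3 - <<'E'
from h import *
p,d=snapshot("wrist"); W=cloud("wrist",d).reshape(-1,3); save("w3",p)
x,y,z=W.T; g=W[(z>.155)&(z<.18)&(d.ravel()>0)]
print("grip",len(g),np.round(np.percentile(g,2,0),4),np.round(np.percentile(g,98,0),4),np.round(tray(.052,-.265,.152),4))
go(tray(0,-.118,.20))
print(np.round(tray(0,0,0),4),np.round(tray(0,.118,0),4))
E
```

```text
grip 511 [ 0.589  -0.2538  0.157 ] [ 0.6124 -0.2401  0.1699] [ 0.6013 -0.2494  0.152 ]
t 6.45 pos [ 0.6031 -0.2489  0.2319] rot [-3.140e+00  1.000e-03 -3.077e+00] F [ 0.34 -0.56 -0.29] w 0.079
target [ 0.5406 -0.1058  0.2   ] shift [0.0533 0.1468 0.0316] turn [-0.001  0.001  0.004]
[0.5335 0.012  0.    ] [0.5264 0.1298 0.    ]
```

View pics/w3.png

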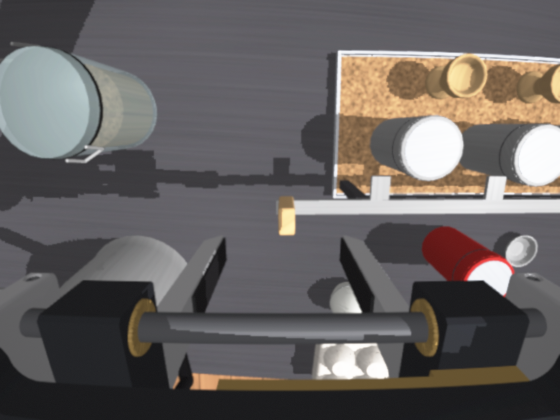

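Request:
step_arm(
  steps=[
    {"jaw": 1, "tx": 0.053, "ty": 0.147, "tz": 0.01, "ax": 0, "ay": 0, "az": 0.004},
    {"jaw": 1, "tx": 0.053, "ty": 0.147, "tz": 0.01, "ax": 0, "ay": 0, "az": 0.004},
    {"jaw": 1, "tx": 0.053, "ty": 0.147, "tz": 0.01, "ax": 0, "ay": 0, "az": 0.004},
    {"jaw": 1, "tx": 0.053, "ty": 0.147, "tz": 0.03, "ax": 0, "ay": 0, "az": 0.004},
    {"jaw": 1, "tx": 0.053, "ty": 0.147, "tz": 0.03, "ax": 0, "ay": 0, "az": 0.004},
    {"jaw": 1, "tx": 0.053, "ty": 0.147, "tz": 0.03, "ax": 0, "ay": 0, "az": 0.004},
  ],
)

```text
time: 7.05
tool_pos: [0.5401, -0.1057, 0.2001]
ee_rot: [-3.141, -0.002, -3.082]
wrist_force: [-0.1, 0.5, 0.6]
width: 0.0941
```

```bash
python3 - <<'E'
from h import *
p,d=snapshot("wrist"); W=cloud("wrist",d).reshape(-1,3); save("w4",p)
x,y,z=W.T
for yc in (.13,.012,-.106):
    q=W[(abs(z-.116)<.003)&(abs(y-yc)<.042)&(x>.47)&(x<.58)]
    if len(q)>20:
        a=np.percentile(q,1,0);b=np.percentile(q,99,0);print(yc,len(q),np.round(a,4),np.round(b,4),np.round((a+b)/2,4))
go(tray(0,-.118,.079))
E
```

```text
0.13 3472 [0.494  0.0972 0.1134] [0.575  0.1686 0.1187] [0.5345 0.1329 0.116 ]
0.012 3736 [ 0.5042 -0.0197  0.1135] [0.5775 0.0434 0.1186] [0.5409 0.0119 0.116 ]
-0.106 3667 [ 0.507  -0.1385  0.1138] [ 0.5654 -0.0791  0.1184] [ 0.5362 -0.1088  0.1161]
t 7.1 pos [ 0.5408 -0.1063  0.201 ] rot [-3.140e+00 -1.000e-03 -3.082e+00] F [ 0.87 -0.28  0.38] w 0.0939
target [ 0.5406 -0.1058  0.079 ] shift [1.00e-04 7.00e-04 1.22e-01] turn [-0.001 -0.001 -0.001]
```

Request:
step_arm(
  steps=[
    {"jaw": 1, "tx": 0.001, "ty": 0, "tz": 0.04, "ax": 0, "ay": 0, "az": 0},
    {"jaw": 1, "tx": 0.001, "ty": 0, "tz": 0.08, "ax": 0, "ay": 0, "az": 0},
    {"jaw": 1, "tx": 0.001, "ty": 0, "tz": 0.11, "ax": 0, "ay": 0, "az": 0},
    {"jaw": 1, "tx": 0.001, "ty": 0, "tz": 0.122, "ax": 0, "ay": 0, "az": 0},
    {"jaw": 0, "tx": 0.001, "ty": 0, "tz": 0.122, "ax": 0, "ay": 0, "az": 0},
    {"jaw": 0, "tx": 0.001, "ty": 0, "tz": 0.122, "ax": 0, "ay": 0, "az": 0},
    {"jaw": 0, "tx": 0.001, "ty": 0, "tz": 0.122, "ax": 0, "ay": 0, "az": 0},
    {"jaw": 0, "tx": 0.001, "ty": 0, "tz": 0.122, "ax": 0, "ay": 0, "az": 0},
  ],
)

```text
time: 7.9
tool_pos: [0.5411, -0.107, 0.0812]
ee_rot: [-3.139, 0.003, -3.082]
wrist_force: [0.6, 1.0, 1.2]
width: 0.0654
```

Request:
step_arm(
  steps=[
    {"jaw": 0, "tx": 0, "ty": 0, "tz": 0, "ax": 0, "ay": 0, "az": 0},
    {"jaw": 0, "tx": 0, "ty": 0, "tz": 0, "ax": 0, "ay": 0, "az": 0},
    {"jaw": 0, "tx": 0, "ty": 0, "tz": 0, "ax": 0, "ay": 0, "az": 0},
  ],
)

```text
time: 8.2
tool_pos: [0.5409, -0.1069, 0.0811]
ee_rot: [-3.139, 0.003, -3.082]
wrist_force: [0.5, -0.7, -2.1]
width: 0.0641
```

Request:
step_arm(
  steps=[
    {"jaw": 0, "tx": 0, "ty": 0, "tz": -0.01, "ax": 0, "ay": 0, "az": 0},
    {"jaw": 0, "tx": 0, "ty": 0, "tz": -0.025, "ax": 0, "ay": 0, "az": 0},
    {"jaw": 0, "tx": 0, "ty": 0, "tz": -0.04, "ax": 0, "ay": 0, "az": 0},
    {"jaw": 0, "tx": 0, "ty": 0, "tz": -0.05, "ax": 0, "ay": 0, "az": 0},
    {"jaw": 0, "tx": 0, "ty": 0, "tz": -0.05, "ax": 0, "ay": 0, "az": 0},
    {"jaw": 0, "tx": 0, "ty": 0, "tz": -0.05, "ax": 0, "ay": 0, "az": 0},
    {"jaw": 0, "tx": 0, "ty": 0, "tz": -0.05, "ax": 0, "ay": 0, "az": 0},
    {"jaw": 0, "tx": 0, "ty": 0, "tz": -0.05, "ax": 0, "ay": 0, "az": 0},
  ],
)

```text
time: 9.0
tool_pos: [0.5402, -0.1066, 0.1301]
ee_rot: [-3.14, 0.001, -3.082]
wrist_force: [0.4, -0.7, -5.9]
width: 0.0636
```

```bash
cat > wt.py <<'E'
from h import *
F=[]
for i in range(6):
    snapshot("top"); o=get_obs(); F.append(o["wrist_force"])
print(np.round(np.mean(F,0),2),np.round(np.std(F,0),2),np.round(o["tool_pos"],4),np.round(o["ee_rot"],3),o["time"],o["width"],np.round(o["joint_torque"],2))
E
python3 wt.py
```

```text
[-0.23  0.2  -5.74] [0.43 0.41 0.45] [ 0.5407 -0.1067  0.1309] [-3.139e+00  2.000e-03 -3.082e+00] 9.3 0.0630754077207547 [  0.   -37.67 -32.29  -0.06   0.07  -0.  ]
```

Request:
step_arm(
  steps=[
    {"jaw": 0, "tx": 0, "ty": 0, "tz": 0.015, "ax": 0, "ay": 0, "az": 0},
    {"jaw": 0, "tx": 0, "ty": 0, "tz": 0.03, "ax": 0, "ay": 0, "az": 0},
    {"jaw": 0, "tx": 0, "ty": 0, "tz": 0.042, "ax": 0, "ay": 0, "az": 0},
    {"jaw": 0, "tx": 0, "ty": 0, "tz": 0.047, "ax": 0, "ay": 0, "az": 0},
    {"jaw": 0, "tx": 0, "ty": 0, "tz": 0.049, "ax": 0, "ay": 0, "az": 0},
    {"jaw": 0, "tx": 0, "ty": 0, "tz": 0.05, "ax": 0, "ay": 0, "az": 0},
    {"jaw": 0, "tx": 0, "ty": 0, "tz": 0.05, "ax": 0, "ay": 0, "az": 0},
  ],
)

```text
time: 10.0
tool_pos: [0.5413, -0.107, 0.0812]
ee_rot: [-3.139, 0.004, -3.082]
wrist_force: [-0.2, -0.1, -6.5]
width: 0.0631
```

Request:
step_arm(
  steps=[
    {"jaw": 0, "tx": 0, "ty": 0, "tz": 0.001, "ax": 0, "ay": 0, "az": 0},
    {"jaw": 0, "tx": 0, "ty": 0, "tz": 0.002, "ax": 0, "ay": 0, "az": 0},
    {"jaw": 0, "tx": 0, "ty": 0, "tz": 0.002, "ax": 0, "ay": 0, "az": 0},
  ],
)

```text
time: 10.3
tool_pos: [0.5415, -0.1071, 0.0811]
ee_rot: [-3.138, 0.005, -3.082]
wrist_force: [-4.8, 1.2, 6.0]
width: 0.0636
```

Contact with the floor; release and go up.

Request:
step_arm(
  steps=[
    {"jaw": 1, "tx": 0, "ty": 0, "tz": 0, "ax": 0, "ay": 0, "az": 0},
    {"jaw": 1, "tx": 0, "ty": 0, "tz": 0, "ax": 0, "ay": 0, "az": 0},
    {"jaw": 1, "tx": 0, "ty": 0, "tz": 0, "ax": 0, "ay": 0, "az": 0},
    {"jaw": 1, "tx": 0, "ty": 0, "tz": 0, "ax": 0, "ay": 0, "az": 0},
    {"jaw": 1, "tx": 0, "ty": 0, "tz": -0.03, "ax": 0, "ay": 0, "az": 0},
    {"jaw": 1, "tx": 0, "ty": 0, "tz": -0.07, "ax": 0, "ay": 0, "az": 0},
    {"jaw": 1, "tx": 0, "ty": 0, "tz": -0.11, "ax": 0, "ay": 0, "az": 0},
    {"jaw": 1, "tx": 0, "ty": 0, "tz": -0.11, "ax": 0, "ay": 0, "az": 0},
  ],
)

```text
time: 11.1
tool_pos: [0.5444, -0.1078, 0.1985]
ee_rot: [-3.133, 0.017, -3.082]
wrist_force: [0.6, 0.2, 0.3]
width: 0.0941
```

```bash
python3 - <<'E'
from h import *
go(tray(0,0,.19))
E
```

```text
t 11.1 pos [ 0.5444 -0.1078  0.1985] rot [-3.133  0.017 -3.082] F [0.59 0.19 0.31] w 0.0941
target [0.5335 0.012  0.19  ] shift [0.0039 0.1203 0.0075] turn [-0.008  0.017 -0.001]
```

Request:
step_arm(
  steps=[
    {"jaw": 1, "tx": 0.0035, "ty": 0.12, "tz": 0.007, "ax": -0.008, "ay": 0.017, "az": 0},
    {"jaw": 1, "tx": 0.0035, "ty": 0.12, "tz": 0.007, "ax": -0.008, "ay": 0.017, "az": 0},
    {"jaw": 1, "tx": 0.0035, "ty": 0.12, "tz": 0.007, "ax": -0.008, "ay": 0.017, "az": 0},
    {"jaw": 1, "tx": 0.0035, "ty": 0.12, "tz": 0.007, "ax": -0.008, "ay": 0.017, "az": 0},
    {"jaw": 1, "tx": 0.0035, "ty": 0.12, "tz": 0.007, "ax": -0.008, "ay": 0.017, "az": 0},
    {"jaw": 1, "tx": 0.0035, "ty": 0.12, "tz": 0.007, "ax": -0.008, "ay": 0.017, "az": 0},
  ],
)

```text
time: 11.7
tool_pos: [0.534, 0.0108, 0.19]
ee_rot: [-3.141, -0.0, -3.083]
wrist_force: [-0.3, 0.3, 0.0]
width: 0.0935
```

```bash
cat > lid.py <<'E'
import sys
from h import *
p,d=snapshot("wrist"); W=cloud("wrist",d).reshape(-1,3); save("w5_"+sys.argv[1],p)
x,y,z=W.T
for yc in (.13,.012,-.106):
    q=W[(abs(z-.116)<.003)&(abs(y-yc)<.042)&(x>.47)&(x<.56)]
    if len(q)>20:
        a=np.percentile(q,1,0);b=np.percentile(q,99,0);print(yc,len(q),np.round(a,4),np.round(b,4))
go(tray(0,float(sys.argv[1]),.079))
E
python3 lid.py 0
```

```text
0.13 3804 [0.4931 0.0984 0.1137] [0.5521 0.1584 0.1177]
0.012 3779 [ 0.5038 -0.0187  0.114 ] [0.559  0.0403 0.1176]
-0.106 3552 [ 0.5064 -0.1366  0.1136] [ 0.5593 -0.0775  0.1178]
t 11.75 pos [0.534  0.0106 0.1901] rot [-3.141 -0.    -3.084] F [-0.35 -0.4   0.27] w 0.0942
target [0.5335 0.012  0.079 ] shift [0.0004 0.0015 0.1111] turn [-0.    -0.    -0.002]
```

Request:
step_arm(
  steps=[
    {"jaw": 1, "tx": -0.001, "ty": 0, "tz": 0.04, "ax": 0, "ay": 0, "az": 0},
    {"jaw": 1, "tx": -0.001, "ty": 0, "tz": 0.08, "ax": 0, "ay": 0, "az": 0},
    {"jaw": 1, "tx": -0.001, "ty": 0, "tz": 0.105, "ax": 0, "ay": 0, "az": 0},
    {"jaw": 1, "tx": -0.001, "ty": 0, "tz": 0.111, "ax": 0, "ay": 0, "az": 0},
    {"jaw": 0, "tx": -0.001, "ty": 0, "tz": 0.111, "ax": 0, "ay": 0, "az": 0},
    {"jaw": 0, "tx": -0.001, "ty": 0, "tz": 0.111, "ax": 0, "ay": 0, "az": 0},
    {"jaw": 0, "tx": -0.001, "ty": 0, "tz": 0.111, "ax": 0, "ay": 0, "az": 0},
    {"jaw": 0, "tx": -0.001, "ty": 0, "tz": 0.111, "ax": 0, "ay": 0, "az": 0},
  ],
)

```text
time: 12.55
tool_pos: [0.5362, 0.0107, 0.081]
ee_rot: [-3.141, 0.003, -3.084]
wrist_force: [-0.3, 2.4, 2.8]
width: 0.0656
```

Request:
step_arm(
  steps=[
    {"jaw": 0, "tx": 0, "ty": 0, "tz": 0, "ax": 0, "ay": 0, "az": 0},
    {"jaw": 0, "tx": 0, "ty": 0, "tz": 0, "ax": 0, "ay": 0, "az": 0},
    {"jaw": 0, "tx": 0, "ty": 0, "tz": 0, "ax": 0, "ay": 0, "az": 0},
    {"jaw": 0, "tx": 0, "ty": 0, "tz": 0, "ax": 0, "ay": 0, "az": 0},
  ],
)

```text
time: 12.95
tool_pos: [0.5361, 0.0107, 0.0809]
ee_rot: [-3.141, 0.003, -3.084]
wrist_force: [0.3, 0.4, -0.2]
width: 0.0636
```

Request:
step_arm(
  steps=[
    {"jaw": 0, "tx": 0, "ty": 0, "tz": -0.01, "ax": 0, "ay": 0, "az": 0},
    {"jaw": 0, "tx": 0, "ty": 0, "tz": -0.025, "ax": 0, "ay": 0, "az": 0},
    {"jaw": 0, "tx": 0, "ty": 0, "tz": -0.04, "ax": 0, "ay": 0, "az": 0},
    {"jaw": 0, "tx": 0, "ty": 0, "tz": -0.05, "ax": 0, "ay": 0, "az": 0},
    {"jaw": 0, "tx": 0, "ty": 0, "tz": -0.05, "ax": 0, "ay": 0, "az": 0},
    {"jaw": 0, "tx": 0, "ty": 0, "tz": -0.05, "ax": 0, "ay": 0, "az": 0},
    {"jaw": 0, "tx": 0, "ty": 0, "tz": -0.05, "ax": 0, "ay": 0, "az": 0},
    {"jaw": 0, "tx": 0, "ty": 0, "tz": -0.05, "ax": 0, "ay": 0, "az": 0},
  ],
)

```text
time: 13.75
tool_pos: [0.5354, 0.0107, 0.13]
ee_rot: [-3.141, 0.001, -3.084]
wrist_force: [0.9, -0.2, -2.9]
width: 0.0634
```

```bash
python3 wt.py
```

```text
[ 0.1   0.19 -3.09] [0.13 0.51 0.22] [0.5358 0.0107 0.1307] [-3.141e+00  3.000e-03 -3.084e+00] 14.05 0.06350398708642395 [ 0.000e+00 -3.449e+01 -3.073e+01 -3.000e-02  7.000e-02 -0.000e+00]
```

Request:
step_arm(
  steps=[
    {"jaw": 0, "tx": 0, "ty": 0, "tz": 0.015, "ax": 0, "ay": 0, "az": 0},
    {"jaw": 0, "tx": 0, "ty": 0, "tz": 0.03, "ax": 0, "ay": 0, "az": 0},
    {"jaw": 0, "tx": 0, "ty": 0, "tz": 0.042, "ax": 0, "ay": 0, "az": 0},
    {"jaw": 0, "tx": 0, "ty": 0, "tz": 0.047, "ax": 0, "ay": 0, "az": 0},
    {"jaw": 0, "tx": 0, "ty": 0, "tz": 0.049, "ax": 0, "ay": 0, "az": 0},
    {"jaw": 0, "tx": 0, "ty": 0, "tz": 0.051, "ax": 0, "ay": 0, "az": 0},
    {"jaw": 0, "tx": 0, "ty": 0, "tz": 0.051, "ax": 0, "ay": 0, "az": 0},
  ],
)

```text
time: 14.75
tool_pos: [0.5363, 0.0108, 0.0808]
ee_rot: [-3.141, 0.004, -3.084]
wrist_force: [-2.6, -0.6, 1.1]
width: 0.0638
```

On the floor. Release, rise, move over the last tin.

Request:
step_arm(
  steps=[
    {"jaw": 1, "tx": 0, "ty": 0, "tz": 0, "ax": 0, "ay": 0, "az": 0},
    {"jaw": 1, "tx": 0, "ty": 0, "tz": 0, "ax": 0, "ay": 0, "az": 0},
    {"jaw": 1, "tx": 0, "ty": 0, "tz": 0, "ax": 0, "ay": 0, "az": 0},
    {"jaw": 1, "tx": 0, "ty": 0, "tz": 0, "ax": 0, "ay": 0, "az": 0},
    {"jaw": 1, "tx": 0, "ty": 0, "tz": -0.03, "ax": 0, "ay": 0.004, "az": 0},
    {"jaw": 1, "tx": 0, "ty": 0, "tz": -0.07, "ax": 0, "ay": 0.004, "az": 0},
    {"jaw": 1, "tx": 0, "ty": 0, "tz": -0.11, "ax": 0, "ay": 0.004, "az": 0},
    {"jaw": 1, "tx": 0, "ty": 0, "tz": -0.11, "ax": 0, "ay": 0.004, "az": 0},
  ],
)

```text
time: 15.55
tool_pos: [0.5394, 0.0105, 0.1982]
ee_rot: [-3.139, 0.013, -3.084]
wrist_force: [1.3, -0.5, 0.9]
width: 0.0937
```

```bash
python3 - <<'E'
from h import *
go(tray(0,.118,.19))
E
```

```text
t 15.55 pos [0.5394 0.0105 0.1982] rot [-3.139  0.013 -3.084] F [ 1.32 -0.52  0.93] w 0.0937
target [0.5264 0.1298 0.19  ] shift [0.0062 0.1199 0.0078] turn [-0.002  0.013 -0.002]
```

Request:
step_arm(
  steps=[
    {"jaw": 1, "tx": 0.008, "ty": 0.119, "tz": 0.007, "ax": 0, "ay": 0.013, "az": 0},
    {"jaw": 1, "tx": 0.008, "ty": 0.119, "tz": 0.007, "ax": 0, "ay": 0.013, "az": 0},
    {"jaw": 1, "tx": 0.008, "ty": 0.119, "tz": 0.007, "ax": 0, "ay": 0.013, "az": 0},
    {"jaw": 1, "tx": 0.008, "ty": 0.119, "tz": 0.007, "ax": 0, "ay": 0.013, "az": 0},
    {"jaw": 1, "tx": 0.008, "ty": 0.119, "tz": 0.007, "ax": 0, "ay": 0.013, "az": 0},
    {"jaw": 1, "tx": 0.008, "ty": 0.119, "tz": 0.007, "ax": 0, "ay": 0.013, "az": 0},
  ],
)

```text
time: 16.15
tool_pos: [0.5247, 0.1277, 0.1903]
ee_rot: [-3.138, -0.0, -3.085]
wrist_force: [0.2, -1.0, 0.0]
width: 0.0939
```

```bash
python3 lid.py .118
```

```text
0.13 3882 [0.4934 0.0995 0.1138] [0.5518 0.1585 0.1177]
0.012 3598 [ 0.5033 -0.0186  0.1136] [0.559  0.0407 0.1177]
-0.106 2997 [ 0.5063 -0.1356  0.1134] [ 0.5592 -0.0769  0.1177]
t 16.2 pos [0.5248 0.1276 0.1904] rot [-3.139 -0.    -3.085] F [ 0.3   0.03 -0.88] w 0.0938
target [0.5264 0.1298 0.079 ] shift [-0.0018  0.0024  0.1114] turn [-0.003 -0.    -0.004]
```

Request:
step_arm(
  steps=[
    {"jaw": 1, "tx": 0, "ty": 0.001, "tz": 0.04, "ax": 0, "ay": 0, "az": 0},
    {"jaw": 1, "tx": 0, "ty": 0.001, "tz": 0.08, "ax": 0, "ay": 0, "az": 0},
    {"jaw": 1, "tx": 0, "ty": 0.001, "tz": 0.105, "ax": 0, "ay": 0, "az": 0},
    {"jaw": 1, "tx": 0, "ty": 0.001, "tz": 0.111, "ax": 0, "ay": 0, "az": 0},
    {"jaw": 0, "tx": 0, "ty": 0.001, "tz": 0.111, "ax": 0, "ay": 0, "az": 0},
    {"jaw": 0, "tx": 0, "ty": 0.001, "tz": 0.111, "ax": 0, "ay": 0, "az": 0},
    {"jaw": 0, "tx": 0, "ty": 0.001, "tz": 0.111, "ax": 0, "ay": 0, "az": 0},
    {"jaw": 0, "tx": 0, "ty": 0.001, "tz": 0.111, "ax": 0, "ay": 0, "az": 0},
  ],
)

```text
time: 17.0
tool_pos: [0.5259, 0.1286, 0.0814]
ee_rot: [-3.139, 0.003, -3.086]
wrist_force: [-0.0, 1.0, 1.1]
width: 0.0656
```

Request:
step_arm(
  steps=[
    {"jaw": 0, "tx": 0, "ty": 0, "tz": 0, "ax": 0, "ay": 0, "az": 0},
    {"jaw": 0, "tx": 0, "ty": 0, "tz": 0, "ax": 0, "ay": 0, "az": 0},
    {"jaw": 0, "tx": 0, "ty": 0, "tz": 0, "ax": 0, "ay": 0, "az": 0},
    {"jaw": 0, "tx": 0, "ty": 0, "tz": 0, "ax": 0, "ay": 0, "az": 0},
  ],
)

```text
time: 17.4
tool_pos: [0.5258, 0.1286, 0.0813]
ee_rot: [-3.139, 0.003, -3.085]
wrist_force: [-0.1, 0.8, -0.5]
width: 0.0634
```

Request:
step_arm(
  steps=[
    {"jaw": 0, "tx": 0, "ty": 0, "tz": -0.01, "ax": 0, "ay": 0, "az": 0},
    {"jaw": 0, "tx": 0, "ty": 0, "tz": -0.025, "ax": 0, "ay": 0, "az": 0},
    {"jaw": 0, "tx": 0, "ty": 0, "tz": -0.04, "ax": 0, "ay": 0, "az": 0},
    {"jaw": 0, "tx": 0, "ty": 0, "tz": -0.05, "ax": 0, "ay": 0, "az": 0},
    {"jaw": 0, "tx": 0, "ty": 0, "tz": -0.05, "ax": 0, "ay": 0, "az": 0},
    {"jaw": 0, "tx": 0, "ty": 0, "tz": -0.05, "ax": 0, "ay": 0, "az": 0},
    {"jaw": 0, "tx": 0, "ty": 0, "tz": -0.05, "ax": 0, "ay": 0, "az": 0},
    {"jaw": 0, "tx": 0, "ty": 0, "tz": -0.05, "ax": 0, "ay": 0, "az": 0},
  ],
)

```text
time: 18.2
tool_pos: [0.5251, 0.1286, 0.1304]
ee_rot: [-3.139, 0.001, -3.085]
wrist_force: [-0.2, -0.5, -1.7]
width: 0.0638
```

```bash
python3 wt.py
```

```text
[-0.01  0.36 -1.83] [0.48 0.55 0.25] [0.5256 0.1287 0.1311] [-3.139e+00  3.000e-03 -3.085e+00] 18.5 0.0634736829669334 [-0.000e+00 -3.460e+01 -3.036e+01 -2.000e-02  7.000e-02 -0.000e+00]
```

Weights: 5.7 N (right, tray y −118), 3.1 N (middle) and 1.8 N (left), so the right one is the heaviest. Put this one back.

Request:
step_arm(
  steps=[
    {"jaw": 0, "tx": 0, "ty": 0, "tz": 0.015, "ax": 0, "ay": 0, "az": 0},
    {"jaw": 0, "tx": 0, "ty": 0, "tz": 0.03, "ax": 0, "ay": 0, "az": 0},
    {"jaw": 0, "tx": 0, "ty": 0, "tz": 0.042, "ax": 0, "ay": 0, "az": 0},
    {"jaw": 0, "tx": 0, "ty": 0, "tz": 0.047, "ax": 0, "ay": 0, "az": 0},
    {"jaw": 0, "tx": 0, "ty": 0, "tz": 0.049, "ax": 0, "ay": 0, "az": 0},
    {"jaw": 0, "tx": 0, "ty": 0, "tz": 0.051, "ax": 0, "ay": 0, "az": 0},
    {"jaw": 0, "tx": 0, "ty": 0, "tz": 0.051, "ax": 0, "ay": 0, "az": 0},
  ],
)

```text
time: 19.2
tool_pos: [0.5261, 0.1287, 0.0812]
ee_rot: [-3.139, 0.004, -3.085]
wrist_force: [-0.5, -0.2, 1.8]
width: 0.0635
```

Request:
step_arm(
  steps=[
    {"jaw": 1, "tx": 0, "ty": 0, "tz": 0, "ax": 0, "ay": 0, "az": 0},
    {"jaw": 1, "tx": 0, "ty": 0, "tz": 0, "ax": 0, "ay": 0, "az": 0},
    {"jaw": 1, "tx": 0, "ty": 0, "tz": 0, "ax": 0, "ay": 0, "az": 0},
    {"jaw": 1, "tx": 0, "ty": 0, "tz": 0, "ax": 0, "ay": 0, "az": 0},
    {"jaw": 1, "tx": 0, "ty": 0, "tz": -0.03, "ax": 0, "ay": 0.004, "az": 0},
    {"jaw": 1, "tx": 0, "ty": 0, "tz": -0.07, "ax": 0, "ay": 0.004, "az": 0},
    {"jaw": 1, "tx": 0, "ty": 0, "tz": -0.11, "ax": 0, "ay": 0.004, "az": 0},
    {"jaw": 1, "tx": 0, "ty": 0, "tz": -0.11, "ax": 0, "ay": 0.004, "az": 0},
  ],
)

```text
time: 20.0
tool_pos: [0.5291, 0.1294, 0.1985]
ee_rot: [-3.14, 0.013, -3.085]
wrist_force: [1.0, 0.4, 0.0]
width: 0.0936
```

```bash
python3 - <<'E'
from h import *
go(np.array([.5385,-.107,.19]))
E
```

```text
t 20.0 pos [0.5291 0.1294 0.1985] rot [-3.14   0.013 -3.085] F [1.03 0.41 0.05] w 0.0936
target [ 0.5385 -0.107   0.19  ] shift [ 0.004  -0.2365  0.0088] turn [-0.001  0.013 -0.004]
```

Request:
step_arm(
  steps=[
    {"jaw": 1, "tx": 0.004, "ty": -0.2365, "tz": 0, "ax": 0, "ay": 0.013, "az": -0.004},
    {"jaw": 1, "tx": 0.004, "ty": -0.2365, "tz": 0, "ax": 0, "ay": 0.013, "az": -0.004},
    {"jaw": 1, "tx": 0.004, "ty": -0.2365, "tz": 0, "ax": 0, "ay": 0.013, "az": -0.004},
    {"jaw": 1, "tx": 0.004, "ty": -0.2365, "tz": 0, "ax": 0, "ay": 0.013, "az": -0.004},
    {"jaw": 1, "tx": 0.004, "ty": -0.2365, "tz": 0.008, "ax": 0, "ay": 0.013, "az": -0.004},
    {"jaw": 1, "tx": 0.004, "ty": -0.2365, "tz": 0.008, "ax": 0, "ay": 0.013, "az": -0.004},
    {"jaw": 1, "tx": 0.004, "ty": -0.2365, "tz": 0.008, "ax": 0, "ay": 0.013, "az": -0.004},
    {"jaw": 1, "tx": 0.004, "ty": -0.2365, "tz": 0.008, "ax": 0, "ay": 0.013, "az": -0.004},
  ],
)

```text
time: 20.8
tool_pos: [0.5384, -0.1059, 0.1904]
ee_rot: [-3.141, -0.0, -3.08]
wrist_force: [0.1, 0.1, 0.2]
width: 0.094
```

```bash
python3 lid.py -.118
```

```text
0.13 2976 [0.493  0.097  0.1133] [0.5521 0.1517 0.1178]
0.012 3624 [ 0.5034 -0.0201  0.1136] [0.5591 0.0394 0.1178]
-0.106 3648 [ 0.5067 -0.1375  0.114 ] [ 0.5591 -0.0785  0.1178]
t 20.85 pos [ 0.5385 -0.1056  0.1907] rot [-3.141  0.    -3.08 ] F [-1.03  0.28  0.09] w 0.0942
target [ 0.5406 -0.1058  0.079 ] shift [-0.002  -0.0003  0.1117] turn [-0.001  0.     0.002]
```

Request:
step_arm(
  steps=[
    {"jaw": 1, "tx": 0, "ty": -0.002, "tz": 0.04, "ax": 0, "ay": 0, "az": 0},
    {"jaw": 1, "tx": 0, "ty": -0.002, "tz": 0.08, "ax": 0, "ay": 0, "az": 0},
    {"jaw": 1, "tx": 0, "ty": -0.002, "tz": 0.105, "ax": 0, "ay": 0, "az": 0},
    {"jaw": 1, "tx": 0, "ty": -0.002, "tz": 0.111, "ax": 0, "ay": 0, "az": 0},
    {"jaw": 0, "tx": 0, "ty": -0.002, "tz": 0.111, "ax": 0, "ay": 0, "az": 0},
    {"jaw": 0, "tx": 0, "ty": -0.002, "tz": 0.111, "ax": 0, "ay": 0, "az": 0},
    {"jaw": 0, "tx": 0, "ty": -0.002, "tz": 0.111, "ax": 0, "ay": 0, "az": 0},
    {"jaw": 0, "tx": 0, "ty": -0.002, "tz": 0.111, "ax": 0, "ay": 0, "az": 0},
  ],
)

```text
time: 21.65
tool_pos: [0.5398, -0.1079, 0.0816]
ee_rot: [-3.14, 0.003, -3.079]
wrist_force: [0.7, -0.0, 0.6]
width: 0.0653
```

Request:
step_arm(
  steps=[
    {"jaw": 0, "tx": 0, "ty": 0, "tz": 0, "ax": 0, "ay": 0, "az": 0},
    {"jaw": 0, "tx": 0, "ty": 0, "tz": 0, "ax": 0, "ay": 0, "az": 0},
    {"jaw": 0, "tx": 0, "ty": 0, "tz": 0, "ax": 0, "ay": 0, "az": 0},
    {"jaw": 0, "tx": 0, "ty": 0, "tz": 0, "ax": 0, "ay": 0, "az": 0},
  ],
)

```text
time: 22.05
tool_pos: [0.5397, -0.1078, 0.0815]
ee_rot: [-3.14, 0.003, -3.079]
wrist_force: [-0.8, 0.4, -1.6]
width: 0.0634
```

Request:
step_arm(
  steps=[
    {"jaw": 0, "tx": 0, "ty": 0, "tz": -0.015, "ax": 0, "ay": 0, "az": 0},
    {"jaw": 0, "tx": 0, "ty": 0, "tz": -0.04, "ax": 0, "ay": 0, "az": 0},
    {"jaw": 0, "tx": 0, "ty": 0, "tz": -0.065, "ax": 0, "ay": 0, "az": 0},
    {"jaw": 0, "tx": 0, "ty": 0, "tz": -0.09, "ax": 0, "ay": 0, "az": 0},
    {"jaw": 0, "tx": 0, "ty": 0, "tz": -0.115, "ax": 0, "ay": 0, "az": 0},
    {"jaw": 0, "tx": 0, "ty": 0, "tz": -0.14, "ax": 0, "ay": 0, "az": 0},
    {"jaw": 0, "tx": 0, "ty": 0, "tz": -0.16, "ax": 0, "ay": 0, "az": 0},
    {"jaw": 0, "tx": 0, "ty": 0, "tz": -0.17, "ax": 0, "ay": 0, "az": 0},
  ],
)

```text
time: 22.85
tool_pos: [0.5396, -0.108, 0.2542]
ee_rot: [-3.139, 0.006, -3.08]
wrist_force: [0.8, 0.1, -5.6]
width: 0.064
```

Request:
step_arm(
  steps=[
    {"jaw": 0, "tx": 0, "ty": 0, "tz": -0.003, "ax": 0, "ay": 0, "az": 0},
    {"jaw": 0, "tx": 0, "ty": 0, "tz": -0.003, "ax": 0, "ay": 0, "az": 0},
    {"jaw": 0, "tx": 0, "ty": 0, "tz": -0.003, "ax": 0, "ay": 0, "az": 0},
    {"jaw": 0, "tx": 0, "ty": 0, "tz": -0.003, "ax": 0, "ay": 0, "az": 0},
    {"jaw": 0, "tx": 0, "ty": 0, "tz": -0.003, "ax": 0, "ay": 0, "az": 0},
  ],
)

```text
time: 23.35
tool_pos: [0.5392, -0.1078, 0.2559]
ee_rot: [-3.139, 0.004, -3.08]
wrist_force: [0.3, 0.2, -5.9]
width: 0.0638
```

```bash
python3 wt.py; python3 - <<'E'
from h import *
for c in ("top","side"):
    p,d=snapshot(c); save(c+"_end",p); W=cloud(c,d)
    V=W.reshape(-1,3); g=V[(V[:,2]>.15)&(V[:,2]<.18)&(V[:,0]>.57)&(V[:,0]<.63)&(V[:,1]<-.21)&(V[:,1]>-.3)]
    if len(g): print(c,"grip",np.round(np.median(g,0),3))
    for q in ("tin_a_mid","eggcup_1","jar","mug","timer","spoon"):
        for s in silhouettes(c,q):
            m=s["pixels"]&(d>0)
            if m.sum()>5: w=W[m]; print(c,q,round(s["confidence"],2),np.round(np.median(w,0),3),np.round(np.percentile(w,3,0),3),np.round(np.percentile(w,97,0),3))
a=[cv2.imread("pics/top_end.png")[130:290,150:400],cv2.imread("pics/side_end.png")[120:340,180:420]]
cv2.imwrite("pics/end.png",np.hstack([cv2.resize(i,(400,int(i.shape[0]*400/i.shape[1])))[:250] if k==0 else cv2.resize(i,(400,366))[:250*2][:366] if 0 else cv2.resize(i,(400,250)) for k,i in enumerate(a)]))
E
```

```text
[-0.25  0.03 -5.9 ] [0.43 0.41 0.43] [ 0.5395 -0.1079  0.2571] [-3.139  0.006 -3.08 ] 23.65 0.06353634388142362 [ -0.   -36.9  -33.33  -0.05   0.04  -0.  ]
top grip [ 0.602 -0.245  0.17 ]
top tin_a_mid 0.92 [ 0.675 -0.004  0.11 ] [ 0.65  -0.03   0.014] [0.705 0.022 0.119]
top tin_a_mid 0.77 [0.494 0.277 0.11 ] [0.468 0.255 0.027] [0.52  0.307 0.118]
top tin_a_mid 0.58 [0.521 0.126 0.116] [0.494 0.099 0.031] [0.55  0.158 0.124]
top eggcup_1 0.69 [0.446 0.069 0.06 ] [0.426 0.05  0.011] [0.466 0.09  0.072]
top eggcup_1 0.55 [ 0.453 -0.065  0.06 ] [ 0.436 -0.078  0.047] [ 0.47  -0.054  0.07 ]
top jar 0.79 [ 0.513 -0.455  0.145] [ 0.469 -0.51   0.02 ] [ 0.558 -0.421  0.156]
top mug 0.59 [0.555 0.501 0.032] [ 0.514  0.45  -0.001] [0.59  0.533 0.097]
top timer 0.49 [ 0.766 -0.137  0.052] [ 0.745 -0.161  0.028] [ 0.791 -0.114  0.066]
top spoon 0.85 [0.698 0.1   0.014] [ 0.659  0.058 -0.001] [0.803 0.134 0.026]
top spoon 0.36 [0.554 0.502 0.029] [ 0.514  0.45  -0.001] [0.587 0.53  0.097]
side grip [ 0.601 -0.253  0.165]
side tin_a_mid 0.92 [0.514 0.105 0.089] [0.493 0.095 0.015] [0.55  0.148 0.118]
side tin_a_mid 0.79 [ 0.675 -0.03   0.084] [ 0.651 -0.039  0.015] [0.706 0.016 0.112]
side eggcup_1 0.83 [0.448 0.059 0.054] [0.43  0.045 0.01 ] [0.468 0.088 0.067]
side eggcup_1 0.66 [ 0.456 -0.066  0.054] [ 0.439 -0.08   0.01 ] [ 0.475 -0.038  0.066]
side jar 0.77 [ 0.502 -0.501  0.13 ] [ 0.469 -0.522  0.014] [ 0.554 -0.441  0.151]
side mug 0.89 [0.554 0.462 0.069] [0.514 0.446 0.01 ] [0.591 0.528 0.093]
side mug 0.38 [0.764 0.07  0.011] [0.672 0.05  0.002] [0.806 0.134 0.021]
side timer 0.55 [ 0.761 -0.157  0.04 ] [ 0.745 -0.169  0.005] [ 0.787 -0.133  0.063]
side spoon 0.46 [0.764 0.07  0.01 ] [ 0.671  0.05  -0.001] [0.806 0.137 0.021]
side spoon 0.26 [ 0.526 -0.013  0.071] [ 0.503 -0.024  0.006] [0.586 0.073 0.118]
```

View pics/end.png

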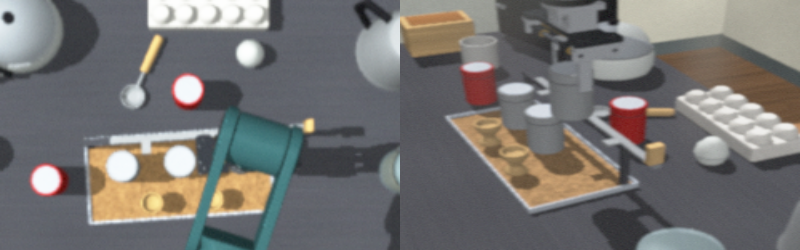

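```bash
python3 -c "
from bench import *
print(close_job())"
```

```text
the job is handed in; nothing more can be done
None
```

The job is handed in: the lock is open, all three tins have been weighed by lifting, and the heaviest is held up in the gripper.

- **Lock:** I pinched the wooden grip and slid it until it stopped. Pushing harder raised the force from 13 to 18 N with no further movement. Measured travel was 53 mm by the arm, against 52 mm and 56 mm from the top and side cameras. The end stop is at 55 mm, so these differ by a few millimetres, about what the camera calibration allows.
- **Weights:**

| Tin (tray y) | Lifting force |
|---|---|
| Right (-118 mm) | 5.7 N (about 0.58 kg) |
| Middle (0 mm) | 3.1 N (about 0.31 kg) |
| Left (+118 mm) | 1.8 N (about 0.19 kg) |

- **Lighter tins:** the middle and left tins were set back within about 2 mm of where they stood, and the final picture shows them upright.
- **Heaviest tin:** the right-hand tin is upright and still. Its base is about 0.18 m above the table, and the other lids are at 0.116 m. The wrist still reads 5.9 N.
- **Bystanders:** the final camera positions of the jar, mug and timer match the start within a few millimetres. One egg cup in the top view and the spoon in the side view shifted by more. Both were only partly picked out there, and the other camera showed each one unmoved.

The robot's clock read about 24 s of the 72 s allowed.

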